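Put the shoemaker's hammer and burnishing stick back in their holders

ROBOT

A 6-joint arm with a two-finger parallel gripper is mounted at the origin on the work surface. World frame = base frame: x ahead of the robot, y to its left, z up, the work surface at z = 0. Lengths are in m, angles in rad, forces in N, time in s.
With the tool pointing down it reaches from about 0.225 to 0.875 m from the base axis. Payload 3.4 kg.
Tool frame: the origin (TCP) lies at the very end of the fingers, on their centre line; the grasp point (between the pads) lies 19 mm behind it (manip.tcp_to_grasp is the distance from the TCP to the grasp point, in m); z points along the fingers, y is the line along which they close (so a half turn about z gives the same grasp; the last joint's range is limited). The gripper opens to 85 mm and grips with 20 to 120 N. Pads are 22 mm wide; open, the fingers measure 114 mm over their backs; the gripper's body (76 mm by 85 mm) begins 54 mm behind the grasp point. The pads swing forward as they close: fully open they stand 13 mm farther back than shut.
Start: joints at [1.219, 0.276, 1.505, -0, 1.361, -0.121], TCP at [0.132, 0.56, 0.231] pointing down, gripper open.
Joint ranges: [-2.89, 2.89], [-0.75, 2.08], [0.22, 2.7], [-1.18, 4.32], [0.11, 2.71], [-2.7, 2.7]. Speed limits (rad/s): [2.57, 2.57, 3.14, 3.14, 3.14, 3.14].

INTERFACE

Orientations are given as a unit quaternion [w, x, y, z].
In Python, from rig import status, get_image, job, manip gives the robot as it stands.
- The arm moves only by the tool apply_moves, never from a script. Its arguments are lists of equal length, an entry for each row: "xyz": the shift along the tool's x, y, z each as a share of 0.3 m, from -1 to 1, a list of three; "rot": the turn, a rotation vector about the tool's x, y, z each as a share of 60 degrees, from -1 to 1, a list of three; "hand": the opening, from -1 (shut) to 1 (fully open). A call has 1 to 8 rows; each row shifts and turns the commanded pose from where the row before left it, along the tool's axes as they then stand; what a row does not reach is not made up. A row lasts 1/8 s, in which the tool goes at most 62.5 mm and 10.7 degrees, less where a joint would pass 70% of its speed; a pose out of reach is approached as far as the arm can. A call with a number of a shift or a turn outside -1 to 1 is refused whole. A call with a gripper value outside its range is refused whole. The fingers move at their own pace and stop on an object; "force" is the grip in N (left out, the last holds). Time passes only in rows, so rows that do not move let the fingers close. It gives the time, the measured TCP pose, the force, the opening and the grip force at its end, in the units of the state.
- status.get_state(): the state, without advancing time (a new reading comes with each control period).
- get_image(name): name is "scene" or "top"; returns a dict with "pixels" (420x560x3 uint8, red, green, blue), "fovy" (degrees; the focal length in pixels is half the picture's height over the tangent of half this angle, whatever the lens; pixels are square), "cx", "cy" (the principal point, pixels), "origin" and "orientation" of the camera in the world. Camera axes: x right, y down, z forward; pixel columns grow to the right and rows downward; lengths in m; the calibration is good to about 2 mm. A picture is of the moment at which its call begins. There is no depth.
- job.sign_off(): hands the job in; it is judged then, once.
The state is a dict: "clock": time; "qpos": joint angles; "qd": joint speeds; "effort": joint torques, N m; "position": TCP position; "ee_rot": TCP orientation; "contact_force": force on the tool from outside, world axes, zero at the start; "moment": the same for the moment, N m; "width": finger opening in m; "gripper_force": force on a finger pad.
Only numpy, scipy, OpenCV 4.12 (cv2) and the standard library are available. Lean on these libraries where they do the work, as an engineer would, in place of code of your own. Each camera call takes 0.05 s, during which the arm holds its last target. There are 200 camera calls.

TASK

Put the two tools away in their holders. Set the hammer down (do not drop it) in the wooden cradle with its head fully down in the trough between the green ribs and its handle in the green fork, and press the burnishing stick level down past the sprung orange jaw, centred along its holder, until it sits on the bottom of both blue forks and the jaw has snapped back over it. Leave the glue tub and the wax tin where they are.

Things in the scene. Friction and masses are not known exactly. Their poses are not given: they have to be found in the camera images.
- hammer: Loose hammer, 0.32 kg, 195 mm long, 30 high, lying on its side. Origin on its underside below the grip point; y runs along the handle to the head, z up. Wooden handle 20 mm wide (x), 24 high (z 3 to 27), y -120 to +30; butt 26 wide, 30 high, y -136 to -108. Centre of mass near y = +20.
- hammer_head (a point): Centre of the steel head, at y = +45, z = 15 mm in the hammer's frame; the head lies along x (-47 to +50), 30 mm thick and high.
- cradle: Fixed hammer cradle, pale wood, green ribs and fork. Origin on the bench; axes as the seated hammer's (head to +y), whose origin then is at x 0, y 0, z 42 mm. Base x -55 to 55, y -125 to 75, 12 high. Fork at y = -85 (16 thick): floor z 45, slot 27 wide, tines to z 62, flared lips to z 73. Free for the fingers between y = -70 and +15.
- cradle_trough (a point): Middle of the head trough's floor, at y = +45, z = 42 mm in the cradle's frame. Two green cross ribs 16 mm high, leaning outwards, leave about 35 mm (along y) for the 30 mm head at the floor, wider above; the rib at y = +22 has a 36 mm gap for the handle.
- stick: Loose burnishing stick, 0.09 kg: a straight pale wooden rod 20 mm in diameter, 180 mm long along its y axis (both ends alike), with a red square grip 20 x 20 x 37 mm at mid-length. Origin on its underside at mid-length; z up.
- stick_mid (a point): Centre of the stick, on its axis at mid-length, 10 mm above its origin.
- clip: Fixed stick holder, pale wood, blue forks. Origin on the bench below the seated stick's middle; the seated stick lies along y. Base x -43 to 43, y -85 to 65, 12 mm high. Plain fork at y = -60 (14 thick): slot 24 wide, floor z 50, tines to z 70, flared lips to z 81. Sprung clip at y = +40 (see jaw). Free for the fingers between y = -50 and +30, down to z 12.
- clip_seat (a point): Where the stick's centre belongs: x 0, y 0, z 60 mm in the holder's frame, axes as clip.
- jaw (a joint): Angle of the orange sprung jaw, rad: 0 closed (rest), grows as it is pushed outwards (+x of the holder), at most 0.45. Passing the stick takes about 5 to 10 N and 0.1 rad; then it snaps back above the stick.
- jaw_tip (a point): Inner tip of the jaw's nose: x +4.5, y +40, z 71 mm in the holder's frame when closed; the nose slopes up and out from there to x 11, z 89. The clip is 14 mm thick; floor z 50; facing the jaw a fixed blue tine, face at x = -12, flared above z 84, top z 95.
- tub: Bystander: white glue tub, 72 mm wide, 85 mm high, standing; origin at the centre of its underside.
- tin: Bystander: flat brass wax tin, 68 mm wide, 30 mm high; origin at the centre of its underside.
Not all that is in view belongs to the job. What is shaped like the clip but pink is not meant. Leave any turquoise look-alike of the hammer alone.

How it is judged:
By the outcome, as a careful person would: the job done as asked, in the order asked, and still so for the second after the job is handed in, with the robot touching nothing.
It also fails if it takes over 58 s, if anything falls off the work surface, if the arm or the gripper's body presses on something with over 40 N, if the wrist force passes 120 N, or if a joint passes its speed limit or range.

## Working session

There is one attempt and no reset: what is moved stays moved. The work goes in short steps, Python scripts to look and compute and a tool call to move; the robot and the scene stay as the last step left them, time stands still between calls to the robot, and variables do not carry over. Pictures are saved under pics/ and viewed, at most 10 in all, crops included, and the job is handed in when it is done.

Besides the shell and the picture viewer there is one more tool, called after "Call:" by a JSON object that holds its "name" and its "arguments". apply_moves: Moves the arm, as the interface text tells. Its arguments: {"type":"object","properties":{"xyz":{"type":"array","items":{"type":"array","items":{"type":"number","minimum":-1,"maximum":1}}},"rot":{"type":"array","items":{"type":"array","items":{"type":"number","minimum":-1,"maximum":1}}},"hand":{"type":"array","items":{"type":"number"}},"force":{"type":"number"}},"required":["xyz","rot","hand"]}

```bash
mkdir -p pics; ls; python3 - <<'E'
from rig import status,get_image,manip
import cv2,numpy as np
for n in("scene","top"):
    im=get_image(n); cv2.imwrite(f"pics/{n}0.png",im["pixels"][:,:,::-1])
    print(n,{k:v for k,v in im.items() if k!="pixels"})
    np.savez(f"{n}0.npz",**im)
print(status.get_state(),manip.tcp_to_grasp)
E
```

```text
pics
scene {'fovy': 50.14542537389462, 'cx': 283.519038085264, 'cy': 209.4798630562923, 'origin': array([ 1.12205173, -0.49788591,  0.94635407]), 'orientation': array([-0.33406926,  0.83609885,  0.40568534, -0.15733987])}
top {'fovy': 51.309347270623775, 'cx': 282.92294659500794, 'cy': 215.8513731750318, 'origin': array([ 0.32759024, -0.0047801 ,  1.34789835]), 'orientation': array([-0.0457476 ,  0.70822429, -0.70345396,  0.03844522])}
{'clock': 0.1, 'qpos': array([ 1.21900786e+00,  2.76545962e-01,  1.50601339e+00,  3.08827443e-05,
        1.36071112e+00, -1.20997120e-01]), 'qd': array([ 0.0009713 , -0.00190146, -0.00188365,  0.00064204, -0.0017151 ,
       -0.00115608]), 'effort': array([ 1.85599325e-03, -4.17700410e+01, -2.46405101e+01,  1.04692515e-05,
        5.75406259e-03,  4.26244853e-06]), 'position': array([0.131358  , 0.55930666, 0.23051538]), 'ee_rot': array([-2.11150136e-04,  1.15142913e-01,  9.93348582e-01, -8.12044903e-04]), 'contact_force': array([ 0.23827464, -0.57069396,  0.56012748]), 'moment': array([ 0.02052591, -0.04916403,  0.0350638 ]), 'gripper_force': 0.0, 'width': 0.0853188538796543} 0.0187
```

View pics/top0.png

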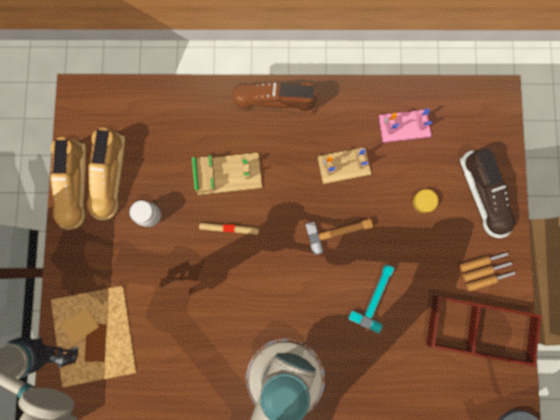

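View pics/scene0.png

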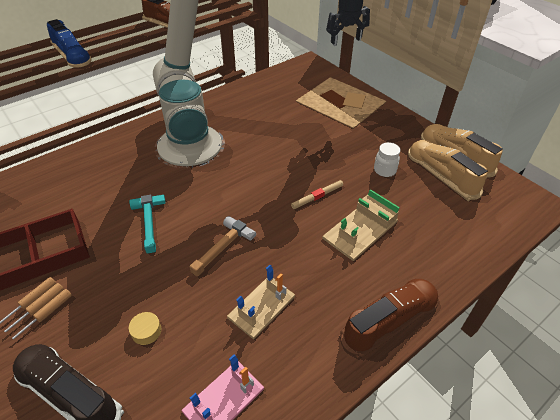

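The top view shows these candidates:
- **Hammer:** brown and steel at (340,232), turquoise at (372,300). The brown one with a wooden handle fits.
- **Clip:** pale wood at (344,165), pink at (405,125). The pale wood one fits.
- **Other items:** cradle at (227,173), stick at (229,229), tub at (145,213), tin at (426,201).

I'll confirm with enlarged crops.

```bash
python3 - <<'E'
import cv2
t=cv2.imread("pics/top0.png")[140:260,185:385]; cv2.imwrite("pics/topc.png",cv2.resize(t,None,fx=4,fy=4,interpolation=cv2.INTER_CUBIC))
s=cv2.imread("pics/scene0.png")[170:340,185:405]; cv2.imwrite("pics/scc.png",cv2.resize(s,None,fx=3.5,fy=3.5,interpolation=cv2.INTER_CUBIC))
E
```

```text
(no output)
```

View pics/topc.png

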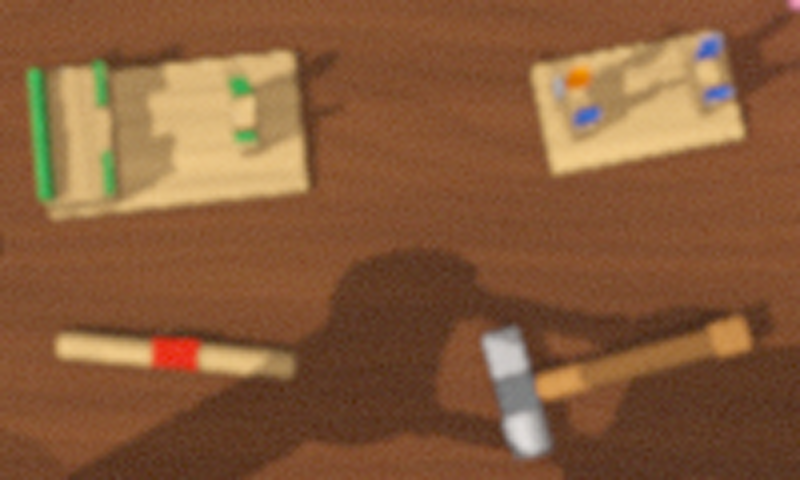

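View pics/scc.png

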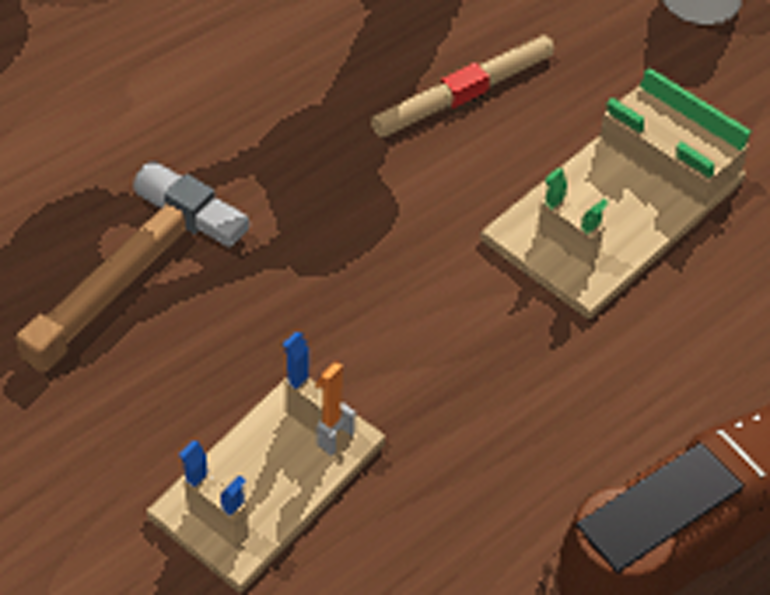

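The crops confirm it. The grey-headed wooden hammer has its head at crop (516,392). The pale wood clip with the orange jaw is at (640,100). The cradle has its green trough on the left. Next I'll fit the poses.

```bash
cat > h.py <<'E'
import numpy as np
from scipy.optimize import least_squares
from scipy.spatial.transform import Rotation as R
class Cam:
    def __init__(s,f):
        d=np.load(f) if isinstance(f,str) else f
        q=d["orientation"]; s.R=R.from_quat([*q[1:],q[0]]).as_matrix(); s.o=d["origin"]
        s.f=210/np.tan(np.radians(float(d["fovy"]))/2); s.c=np.array([d["cx"],d["cy"]],float)
    def __call__(s,P):
        p=(np.asarray(P)-s.o)@s.R; return s.c+s.f*p[...,:2]/p[...,2:]
cams={"t":Cam("top0.npz"),"s":Cam("scene0.npz")}
def pix(c,u,v): # crop -> image
    k,o=(4,(185,140)) if c=="t" else (3.5,(185,170))
    return np.array([(u+.5)/k-.5+o[0],(v+.5)/k-.5+o[1]])
def world(p,P): c,s=np.cos(p[2]),np.sin(p[2]); return np.array([p[0]+c*P[0]-s*P[1],p[1]+s*P[0]+c*P[1],P[2]])
def fit(pts,x0):
    f=lambda p:np.concatenate([cams[c](world(p,np.array(P)/1e3))-pix(c,*uv) for c,uv,P in pts])
    r=least_squares(f,x0,loss="soft_l1",f_scale=.5); return r.x,r.fun.reshape(-1,2).round(1)
E
python3 - <<'E'
from h import *
D={
"cradle":[("t",(293,52),(55,-125,12)),("t",(306,183),(-55,-125,12)),("t",(308,190),(-55,-125,0)),("t",(52,218),(-55,75,0)),
 ("s",(482,233),(-55,-125,12)),("s",(588,306),(55,-125,12)),("s",(588,318),(55,-125,0)),("s",(745,168),(55,75,12)),("s",(580,190),(0,-85,64)),("t",(241,110),(0,-85,70))],
"clip":[("t",(532,66),(43,65,12)),("t",(720,32),(43,-85,12)),("t",(743,132),(-43,-85,12)),("t",(743,140),(-43,-85,0)),("t",(553,175),(-43,65,0)),
 ("s",(148,512),(-43,-85,12)),("s",(240,578),(43,-85,12)),("s",(240,590),(43,-85,0)),("s",(384,436),(43,65,12)),("t",(714,70),(0,-60,76))],
"hammer":[("t",(500,331),(50,45,20)),("t",(535,455),(-47,45,20)),("t",(730,336),(0,-122,30)),("t",(751,350),(-13,-136,15)),
 ("s",(147,180),(-47,45,15)),("s",(236,228),(50,45,15)),("s",(48,312),(-13,-108,30)),("s",(22,336),(-13,-136,30)),("s",(40,370),(13,-136,0))],
"stick":[("t",(59,345),(0,90,10)),("t",(294,365),(0,-90,10)),("t",(176,354),(0,0,20)),("s",(380,126),(0,-90,10)),("s",(547,46),(0,90,10)),("s",(466,82),(0,0,15))]}
for n,p in D.items():
    x,r=fit(p,[.5,0.1,0]); print(n,x[:2].round(4),"yaw deg",np.degrees(x[2]).round(2)); print(r.tolist())
E
```

```text
cradle [0.616  0.2085] yaw deg 7.02
[[-0.5, 0.2], [0.1, 1.8], [-0.2, 0.8], [0.3, 1.1], [-0.3, -0.6], [1.3, 1.5], [0.8, 0.8], [0.8, 0.6], [-1.0, 2.0], [-0.1, 0.0]]
clip [ 0.6457 -0.1697] yaw deg 11.39
[[-0.0, 0.4], [-0.0, -0.2], [0.1, 1.3], [-0.6, 0.1], [-0.0, 0.4], [-0.7, -0.5], [0.0, 2.7], [0.2, 1.8], [0.9, -0.1], [0.1, -0.2]]
hammer [ 0.4302 -0.1283] yaw deg 15.68
[[-0.2, 0.3], [-0.3, 0.0], [0.1, 0.0], [-0.4, -0.1], [-0.4, -0.6], [1.5, 1.5], [-2.0, -0.3], [-2.4, 0.1], [1.7, 2.4]]
stick [0.4477 0.1758] yaw deg -4.42
[[0.4, 0.1], [-0.2, -0.0], [-0.2, 0.0], [-0.4, 0.6], [0.4, -0.1], [0.0, -0.1]]
```

```bash
cat >> h.py <<'E'
import cv2
def box(x0,x1,y0,y1,z0,z1):
    c=[(x,y,z) for x in(x0,x1) for y in(y0,y1) for z in(z0,z1)]
    return [(a,b) for i,a in enumerate(c) for b in c[i+1:] if sum(p!=q for p,q in zip(a,b))==1]
def cell(img,c,p,segs,ctr,k,w,h):
    o=np.array([int(ctr[0]-w/2),int(ctr[1]-h/2)])
    im=cv2.resize(img[o[1]:o[1]+h,o[0]:o[0]+w],None,fx=k,fy=k,interpolation=cv2.INTER_CUBIC)
    for a,b in segs:
        q=[((cams[c](world(p,np.array(P)/1e3))-o+.5)*k-.5) for P in(a,b)]
        cv2.line(im,*[tuple(int(round(v)) for v in x) for x in q],(255,0,255),1,cv2.LINE_AA)
    return im
E
python3 - <<'E'
from h import *
T=cv2.imread("pics/top0.png");S=cv2.imread("pics/scene0.png")
cr=(.616,.2085,np.radians(7.02)); cl=(.6457,-.1697,np.radians(11.39))
sc=box(-55,55,-125,75,0,12)+box(-13.5,13.5,-93,-77,45,62)
sl=box(-43,43,-85,65,0,12)+box(-12,12,-67,-53,50,70)+box(-12,4.5,33,47,71,71)
a=[cell(T,"t",cr,sc,(227,173),4.5,88,66),cell(T,"t",cl,sl,(344,165),4.5,88,66)]
b=[cell(S,"s",cr,sc,(361,224),4.5,88,66),cell(S,"s",cl,sl,(261,302),4.5,88,66)]
cv2.imwrite("pics/ov1.png",np.vstack([np.hstack(a),np.hstack(b)]))
E
```

```text
(no output)
```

View pics/ov1.png

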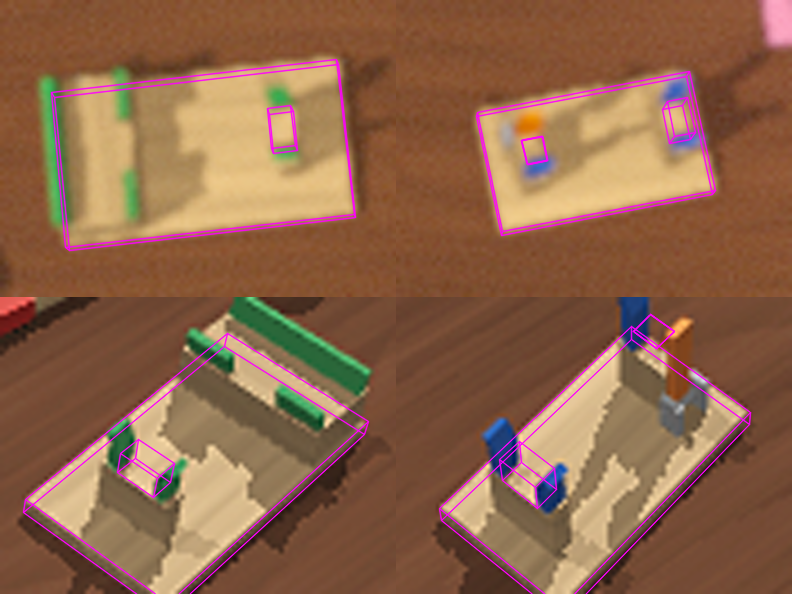

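```bash
python3 - <<'E'
from h import *
T=cv2.imread("pics/top0.png");S=cv2.imread("pics/scene0.png")
# green masks blobs
for n,im,(x0,y0,x1,y1) in(("t",T,(185,145,270,200)),("s",S,(315,180,410,260))):
    hsv=cv2.cvtColor(im,cv2.COLOR_BGR2HSV)[y0:y1,x0:x1]
    m=((hsv[...,0]>45)&(hsv[...,0]<85)&(hsv[...,1]>100)).astype(np.uint8)
    N,L,st,c=cv2.connectedComponentsWithStats(m)
    for i in range(1,N):
        if st[i,4]<6: continue
        pts=np.argwhere(L==i)[:,::-1].astype(np.float32)+[x0,y0]
        r=cv2.minAreaRect(pts.astype(np.float32)); b=cv2.boxPoints(r)
        print(n,st[i,4],(c[i]+[x0,y0]).round(1),b.round(1).tolist())
# column boundaries of base in top
hsv=cv2.cvtColor(T,cv2.COLOR_BGR2HSV)
for x in range(215,260,4): 
    print(x,hsv[148:158,x,2].tolist(),hsv[184:198,x,2].tolist())
E
```

```text
t 24 [209.6 160.2] [[207.89999389648438, 155.10000610351562], [210.10000610351562, 154.89999389648438], [211.39999389648438, 164.8000030517578], [209.10000610351562, 165.10000610351562]]
t 114 [194.8 172.8] [[191.6999969482422, 157.10000610351562], [195.1999969482422, 156.8000030517578], [198.0, 188.89999389648438], [194.5, 189.1999969482422]]
t 13 [244.5 161.2] [[243.0, 160.0], [246.0, 160.0], [246.0, 163.0], [243.0, 163.0]]
t 9 [246.2 173.6] [[244.0, 173.0], [248.0, 173.0], [248.0, 174.0], [244.0, 174.0]]
t 19 [211.7 183.1] [[211.0, 179.0], [213.0, 179.0], [213.0, 187.0], [211.0, 187.0]]
s 215 [383.2 200.7] [[366.5, 193.89999389648438], [369.8999938964844, 188.60000610351562], [399.3999938964844, 207.1999969482422], [396.1000061035156, 212.5]]
s 47 [363.5 202.6] [[357.1000061035156, 201.10000610351562], [359.29998779296875, 197.60000610351562], [369.29998779296875, 203.8000030517578], [367.20001220703125, 207.3000030517578]]
s 47 [383.3 215.4] [[377.20001220703125, 213.8000030517578], [379.29998779296875, 210.5], [389.20001220703125, 217.1999969482422], [387.1000061035156, 220.3999
[... 1091 characters left out ...]
[219, 219, 222, 228, 222, 201, 164, 139, 133, 137, 138, 136, 137, 135]
243 [130, 135, 137, 130, 133, 146, 181, 200, 206, 200] [217, 220, 225, 229, 223, 197, 153, 135, 134, 133, 139, 136, 136, 135]
247 [131, 134, 135, 136, 132, 163, 204, 219, 221, 219] [215, 220, 225, 224, 207, 170, 141, 135, 134, 138, 136, 141, 133, 132]
251 [128, 131, 136, 134, 136, 161, 200, 218, 222, 222] [220, 222, 225, 220, 197, 156, 132, 129, 128, 136, 141, 138, 134, 131]
255 [134, 134, 132, 132, 156, 205, 219, 221, 222, 214] [216, 222, 225, 210, 178, 144, 133, 134, 135, 136, 134, 141, 134, 135]
259 [133, 136, 132, 125, 113, 117, 116, 122, 127, 120] [219, 224, 218, 192, 157, 138, 132, 132, 135, 133, 134, 136, 135, 129]
```

```bash
python3 - <<'E'
from h import *
import h
T=cv2.imread("pics/top0.png");S=cv2.imread("pics/scene0.png")
for n,im,(x0,y0,x1,y1) in(("t",T,(315,145,375,185)),("s",S,(215,255,305,345))):
    hsv=cv2.cvtColor(im,cv2.COLOR_BGR2HSV)[y0:y1,x0:x1]
    m=((hsv[...,0]>100)&(hsv[...,0]<130)&(hsv[...,1]>110)).astype(np.uint8)
    N,L,st,c=cv2.connectedComponentsWithStats(m)
    for i in range(1,N):
        if st[i,4]>5: print(n,st[i].tolist(),(c[i]+[x0,y0]).round(1))
# full-image pixel refit of the cradle
h.pix=lambda c,u,v:np.array([u,v])
inv=lambda c,u,v:((u+.5)/(4 if c=="t" else 3.5)-.5+185,(v+.5)/(4 if c=="t" else 3.5)-.5+(140 if c=="t" else 170))
cr=[("t",(210.65,171.65),(0,21,54)),("s",(373.4,209.0),(0,21,52)),("t",(245.35,167.4),(0,-85,67)),("s",(348.65,227.4),(0,-85,60)),
 ("t",inv("t",293,52),(55,-125,12)),("t",inv("t",308,190),(-55,-125,0)),("s",inv("s",482,233),(-55,-125,12)),("s",inv("s",588,318),(55,-125,0))]
for cs in("ts","t","s"):
    x,r=fit([p for p in cr if p[0] in cs],[.6,.2,.1]); print(cs,x[:2].round(4),np.degrees(x[2]).round(2),r.tolist())
E
```

```text
t [45, 6, 4, 3, 9] [361.7 152. ]
t [15, 23, 4, 2, 7] [331.3 168.4]
s [51, 10, 7, 16, 78] [269.3 272.3]
s [22, 41, 7, 13, 63] [240.2 301.9]
s [33, 51, 7, 11, 44] [251.  311.4]
ts [0.6177 0.2073] 6.4 [[0.1, 0.1], [-0.1, -0.1], [-0.1, -0.3], [0.4, -0.1], [0.1, 0.1], [0.0, 0.6], [-0.4, -0.4], [0.4, 1.3]]
t [0.6178 0.2074] 6.61 [[0.1, 0.1], [-0.1, -0.4], [-0.0, -0.1], [0.0, 0.5]]
s [0.6178 0.2071] 6.2 [[-0.1, -0.1], [0.3, -0.1], [-0.5, -0.5], [0.2, 1.3]]
```

```bash
python3 - <<'E'
from h import *
D={"clip":[("t",(532,66),(43,65,12)),("t",(720,32),(43,-85,12)),("t",(743,140),(-43,-85,0)),("t",(553,175),(-43,65,0)),("t",(714,70),(0,-60,74)),
 ("s",(148,512),(-43,-85,12)),("s",(384,436),(43,65,12)),("s",(213.9,480),(0,-60,68))],
"hammer":[("t",(500,331),(50,45,20)),("t",(533,454),(-47,45,20)),("t",(730,336),(0,-122,30)),("t",(752,350),(-13,-136,10)),
 ("s",(147,180),(-47,45,15)),("s",(236,228),(50,45,15)),("s",(20,342),(-13,-136,20)),("s",(40,370),(13,-136,0)),("s",(190,193),(0,45,30))]}
for n,p in D.items():
  for cs in("ts","t","s"):
    x,r=fit([q for q in p if q[0] in cs],[.5,-.1,.2]); print(n,cs,x[:2].round(4),np.degrees(x[2]).round(2),r.tolist())
T=cv2.imread("pics/top0.png");S=cv2.imread("pics/scene0.png")
hm=(.4302,-.1283,np.radians(15.68)); 
s=box(-47,50,30,60,0,30)+box(-10,10,-120,30,3,27)+box(-13,13,-136,-108,0,30)
cv2.imwrite("pics/ov2.png",np.hstack([cell(T,"t",hm,s,(340,235),5,78,70),cell(S,"s",hm,s,(223,247),5,78,70)]))
E
```

```text
clip ts [ 0.6463 -0.1701] 11.52 [[0.1, 0.2], [0.1, -0.4], [-0.4, -0.1], [0.2, 0.3], [0.1, -0.2], [-0.7, -0.1], [0.9, 0.1], [-0.0, -0.3]]
clip t [ 0.6463 -0.1699] 11.1 [[0.1, 0.1], [0.2, -0.2], [-0.6, 0.1], [-0.0, 0.2], [0.1, -0.1]]
clip s [ 0.6461 -0.1704] 12.11 [[-0.7, 0.3], [0.7, -0.1], [0.0, -0.2]]
hammer ts [ 0.4302 -0.1285] 15.17 [[-0.0, 0.1], [0.1, 0.2], [0.3, 0.3], [-0.8, 0.4], [-0.2, -0.6], [1.5, 1.7], [-1.6, 0.5], [1.2, 2.2], [0.1, -0.3]]
hammer t [ 0.4309 -0.1286] 15.36 [[-0.0, -0.1], [0.2, -0.0], [0.3, 0.0], [-0.8, 0.1]]
hammer s [ 0.4286 -0.1284] 14.53 [[-0.2, -1.0], [1.2, 1.5], [-2.3, -0.3], [0.5, 1.5], [-0.1, -0.6]]
```

View pics/ov2.png

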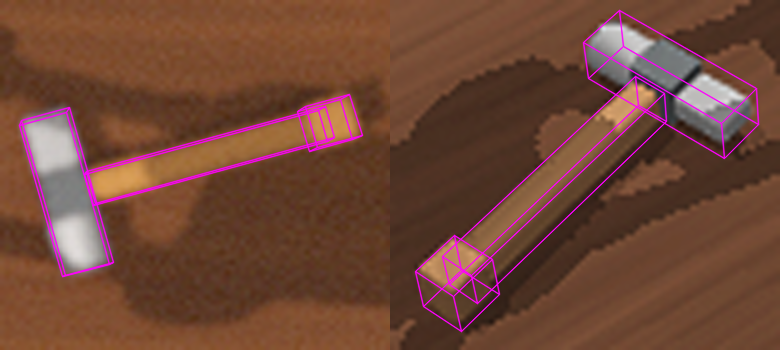

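The wireframes sit on the hammer in both views, with the head at top crop (66,190) and the butt at (335,122). First I'll turn the tool to heading 15.5°.

Call:
{"name": "apply_moves", "arguments": {"xyz": [[0,0,0],[0,0,0],[0,0,0],[0,0,0],[0,0,0],[0,0,0],[0,0,0]], "rot": [[0,0,0.17],[0,0,0.17],[0,0,0.17],[0,0,0.17],[0,0,0.17],[0,0,0.17],[0,0,0]], "hand": [1,1,1,1,1,1,1]}}

```text
clock: 0.98
position: [0.1315, 0.5595, 0.2309]
ee_rot: [0.0, 0.604, 0.797, -0.0]
contact_force: [-0.5, -0.2, -0.3]
width: 0.0857
gripper_force: 0.0
```

```bash
cat > go.py <<'E'
import sys; from h import *; from rig import status
s=status.get_state(); q=s["ee_rot"]; M=R.from_quat([*q[1:],q[0]]).as_matrix()
x,y,z,hd=map(float,sys.argv[1:5]); h0=np.degrees(np.arctan2(M[1,1],M[0,1]))
print("clk",round(s["clock"],2),"pos",s["position"].round(4),"head",h0.round(2),"tilt z",M[:,2].round(4),"F",s["contact_force"].round(1),"w",round(s["width"],4),"q",s["qpos"].round(2))
print("shift/0.3",((M.T@(np.array([x,y,z])-s["position"]))/.3).round(4),"turn/60",round((h0-hd)/60,4))
E
python3 go.py .4305 -.1285 .12 15.5
```

```text
clk 0.97 pos [0.1315 0.5595 0.2309] head 15.69 tilt z [-3.e-04 -9.e-04 -1.e+00] F [-0.5 -0.2 -0.3] w 0.0857 q [ 1.22  0.28  1.51 -0.    1.36  0.95]
shift/0.3 [-2.4772  0.3395  0.3713] turn/60 0.0032
```

Call:
{"name": "apply_moves", "arguments": {"xyz": [[-0.18,0.025,0],[-0.18,0.025,0],[-0.18,0.025,0],[-0.18,0.025,0],[-0.18,0.025,0],[-0.18,0.025,0],[-0.18,0.025,0],[-0.18,0.025,0]], "rot": [[0,0,0],[0,0,0],[0,0,0],[0,0,0],[0,0,0],[0,0,0],[0,0,0],[0,0,0]], "hand": [1,1,1,1,1,1,1,1]}}

```text
clock: 1.98
position: [0.3057, 0.1582, 0.2315]
ee_rot: [0.0, 0.603, 0.798, 0.0]
contact_force: [1.1, 0.1, -0.5]
width: 0.0855
gripper_force: 0.0
```

Call:
{"name": "apply_moves", "arguments": {"xyz": [[-0.17,0.025,0],[-0.17,0.025,0],[-0.17,0.025,0],[-0.17,0.025,0],[-0.17,0.025,0],[-0.17,0.015,0],[0,0,0]], "rot": [[0,0,0],[0,0,0],[0,0,0],[0,0,0],[0,0,0],[0,0,0],[0,0,0]], "hand": [1,1,1,1,1,1,1]}}

```text
clock: 2.85
position: [0.4292, -0.1269, 0.2309]
ee_rot: [0.0, 0.605, 0.796, -0.0]
contact_force: [-0.8, 1.5, 0.4]
width: 0.0858
gripper_force: 0.0
```

```bash
python3 go.py .4305 -.1285 .06 15.5
```

```text
clk 2.85 pos [ 0.4292 -0.1269  0.2309] head 15.5 tilt z [ 2.e-04 -1.e-03 -1.e+00] F [-0.8  1.5  0.4] w 0.0858 q [-0.44  0.08  1.75 -0.    1.3  -0.71]
shift/0.3 [-0.0055  0.0027  0.5697] turn/60 -0.0001
```

Call:
{"name": "apply_moves", "arguments": {"xyz": [[-0.005,0.003,0.17],[0,0,0.17],[0,0,0.17],[0,0,0.15],[0,0,0.06],[0,0,0.036],[0,0,0],[0,0,0]], "rot": [[0,0,0],[0,0,0],[0,0,0],[0,0,0],[0,0,0],[0,0,0],[0,0,0],[0,0,0]], "hand": [1,1,1,1,1,1,1,1]}}

```text
clock: 3.85
position: [0.43, -0.125, 0.0053]
ee_rot: [0.001, 0.604, 0.797, 0.0]
contact_force: [-0.4, -0.5, 1.0]
width: 0.0854
gripper_force: 0.0
```

Call:
{"name": "apply_moves", "arguments": {"xyz": [[0,0,0],[0,0,0],[0,0,0],[0,0,0],[0,0,0],[0,0,0],[0,0,0],[0,0,0]], "rot": [[0,0,0],[0,0,0],[0,0,0],[0,0,0],[0,0,0],[0,0,0],[0,0,0],[0,0,0]], "hand": [-1,-1,-1,-1,-1,-1,-1,-1], "force": 90}}

```text
clock: 4.85
position: [0.4291, -0.125, 0.0049]
ee_rot: [0.0, 0.605, 0.796, -0.0]
contact_force: [-0.6, 0.0, 6.3]
width: 0.0179
gripper_force: 88.5
```

```bash
python3 go.py .4305 -.1285 .004 15.5
```

```text
clk 4.85 pos [ 0.4291 -0.125   0.0049] head 15.59 tilt z [-1.e-04 -2.e-04 -1.e+00] F [-0.6  0.   6.3] w 0.0179 q [-0.44  0.35  2.09 -0.    0.71 -0.71]
shift/0.3 [-0.0123  0.0013  0.0031] turn/60 0.0015
```

Call:
{"name": "apply_moves", "arguments": {"xyz": [[0,0,-0.02],[0,0,-0.06],[0,0,-0.12],[0,0,-0.12],[0,0,-0.12],[0,0,-0.06],[0,0,0],[0,0,0]], "rot": [[0,0,0],[0,0,0],[0,0,0],[0,0,0],[0,0,0],[0,0,0],[0,0,0],[0,0,0]], "hand": [-1,-1,-1,-1,-1,-1,-1,-1]}}

```text
clock: 5.85
position: [0.4283, -0.1245, 0.1534]
ee_rot: [-0.001, 0.605, 0.796, -0.0]
contact_force: [0.5, 0.3, -3.4]
width: 0.0182
gripper_force: 88.4
```

```bash
python3 -c "
import math;c=math.radians(6.5);print(.6177-math.sin(c)*.0035,.2073+math.cos(c)*.0035)"
python3 - <<'E'
from rig import status,get_image
import cv2,numpy as np
for i in range(3):
    s=status.get_state(); print(s["position"].round(4))
    im=get_image("top" if i else "scene"); cv2.imwrite(f"pics/lift{i}.png",im["pixels"][:,:,::-1])
E
python3 go.py .6173 .2108 .154 6.5
```

```text
0.6173037887518124 0.21077750149486807
[ 0.4283 -0.1245  0.1534]
[ 0.4282 -0.1244  0.1532]
[ 0.4283 -0.1245  0.1532]
clk 6.0 pos [ 0.4284 -0.1246  0.1533] head 15.57 tilt z [-0.0024  0.0012 -1.    ] F [-0.7 -0.3 -3.4] w 0.0182 q [-0.44  0.15  1.89  0.    1.11 -0.71]
shift/0.3 [ 0.9078  0.9066 -0.0026] turn/60 0.1512
```

Call:
{"name": "apply_moves", "arguments": {"xyz": [[0,0,0],[0.07,0.05,0],[0.15,0.108,0],[0.17,0.123,0],[0.17,0.123,0],[0.17,0.123,0],[0.17,0.123,0],[0.1,0.072,0]], "rot": [[0,0,0.151],[0,0,0],[0,0,0],[0,0,0],[0,0,0],[0,0,0],[0,0,0],[0,0,0]], "hand": [-1,-1,-1,-1,-1,-1,-1,-1]}}

```text
clock: 7.0
position: [0.6103, 0.1991, 0.1528]
ee_rot: [-0.001, 0.665, 0.747, -0.0]
contact_force: [-0.7, -0.9, -2.8]
width: 0.0179
gripper_force: 88.5
```

Call:
{"name": "apply_moves", "arguments": {"xyz": [[0.04,0.03,0],[0,0,0],[0,0,0],[0,0,0]], "rot": [[0,0,0],[0,0,0],[0,0,0],[0,0,0]], "hand": [-1,-1,-1,-1]}}

```text
clock: 7.5
position: [0.6165, 0.2076, 0.1547]
ee_rot: [-0.0, 0.666, 0.746, -0.0]
contact_force: [0.4, -0.5, -3.6]
width: 0.0182
gripper_force: 88.5
```

```bash
python3 - <<'E'
from rig import get_image
import numpy as np,cv2
for n in("top","scene"):
    im=get_image(n); cv2.imwrite(f"pics/{n}1.png",im["pixels"][:,:,::-1])
E
python3 go.py .6173 .2108 .105 6.5
python3 - <<'E'
from h import *
from rig import status
T=cv2.imread("pics/top1.png");S=cv2.imread("pics/scene1.png")
p=status.get_state()["position"]; yaw=np.radians(6.5)
hm=(p[0]+np.sin(yaw)*.0035,p[1]-np.cos(yaw)*.0035,yaw); z=(p[2]-.005)*1e3
s=box(-47,50,30,60,z,z+30)+box(-13,13,-136,-108,z,z+30)
cv2.imwrite("pics/ov3.png",np.hstack([cell(T,"t",hm,s,(222,170),4.7,84,84),cell(S,"s",hm,s,(368,200),4.7,84,84)]))
E
```

```text
clk 7.6 pos [0.6168 0.208  0.1549] head 6.44 tilt z [ 1.e-04 -1.e-04 -1.e+00] F [-0.6  0.8 -3. ] w 0.0183 q [ 0.22  0.44  1.45 -0.    1.25  0.11]
shift/0.3 [0.009  0.0026 0.1663] turn/60 -0.0009
```

View pics/ov3.png

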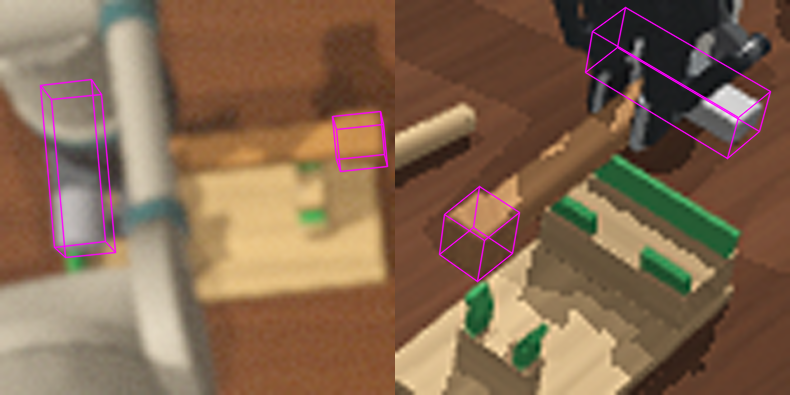

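Call:
{"name": "apply_moves", "arguments": {"xyz": [[0.009,0.003,0.06],[0,0,0.07],[0,0,0.04],[0,0,0],[0,0,0]], "rot": [[0,0,0],[0,0,0],[0,0,0],[0,0,0],[0,0,0]], "hand": [-1,-1,-1,-1,-1]}}

```text
clock: 8.22
position: [0.6182, 0.212, 0.1039]
ee_rot: [0.0, 0.666, 0.746, 0.0]
contact_force: [0.1, -0.2, -3.3]
width: 0.018
gripper_force: 88.6
```

```bash
python3 go.py .6173 .2108 .055 6.5
```

```text
clk 8.22 pos [0.6182 0.212  0.1039] head 6.52 tilt z [ 1.1e-03  3.0e-04 -1.0e+00] F [ 0.1 -0.2 -3.3] w 0.018 q [0.22 0.48 1.51 0.   1.15 0.11]
shift/0.3 [-0.0038 -0.0036  0.1631] turn/60 0.0003
```

Call:
{"name": "apply_moves", "arguments": {"xyz": [[-0.003,-0.003,0.03],[0,0,0.03],[0,0,0.03],[0,0,0.025],[0,0,0.02],[0,0,0.01],[0,0,0]], "rot": [[0,0,0],[0,0,0],[0,0,0],[0,0,0],[0,0,0],[0,0,0],[0,0,0]], "hand": [-1,-1,-1,-1,-1,-1,-1]}}

```text
clock: 9.1
position: [0.6168, 0.2109, 0.0598]
ee_rot: [-0.0, 0.666, 0.746, -0.0]
contact_force: [0.0, 0.3, -3.2]
width: 0.0183
gripper_force: 88.6
```

```bash
python3 go.py .6173 .2108 .047 6.5
```

```text
clk 9.1 pos [0.6168 0.2109 0.0598] head 6.52 tilt z [-3.e-04  0.e+00 -1.e+00] F [ 0.   0.3 -3.2] w 0.0183 q [0.22 0.52 1.57 0.   1.06 0.11]
shift/0.3 [-0.0005  0.0015  0.0427] turn/60 0.0003
```

No contact so far; the head's underside is just below the rib tops. Continuing slowly.

Call:
{"name": "apply_moves", "arguments": {"xyz": [[0,0.001,0.01],[0,0,0.01],[0,0,0.01],[0,0,0.006],[0,0,0.004],[0,0,0]], "rot": [[0,0,0],[0,0,0],[0,0,0],[0,0,0],[0,0,0],[0,0,0]], "hand": [-1,-1,-1,-1,-1,-1]}}

```text
clock: 9.85
position: [0.6171, 0.2109, 0.0479]
ee_rot: [-0.0, 0.666, 0.746, -0.0]
contact_force: [0.2, -0.5, -4.1]
width: 0.0178
gripper_force: 88.6
```

```bash
python3 go.py .6173 .2108 .047 6.5
```

```text
clk 9.85 pos [0.6171 0.2109 0.0479] head 6.52 tilt z [-2.e-04  0.e+00 -1.e+00] F [ 0.2 -0.5 -4.1] w 0.0178 q [0.22 0.53 1.58 0.   1.03 0.11]
shift/0.3 [-0.0005  0.0005  0.003 ] turn/60 0.0003
```

Almost down, no contact yet. Feeling for the floor in 1 mm steps.

Call:
{"name": "apply_moves", "arguments": {"xyz": [[0,0,0.003],[0,0,0],[0,0,0.003],[0,0,0]], "rot": [[0,0,0],[0,0,0],[0,0,0],[0,0,0]], "hand": [-1,-1,-1,-1]}}

```text
clock: 10.35
position: [0.6173, 0.2109, 0.047]
ee_rot: [0.0, 0.666, 0.746, 0.0]
contact_force: [-1.8, -1.0, 3.2]
width: 0.0179
gripper_force: 89.3
```

Call:
{"name": "apply_moves", "arguments": {"xyz": [[0,0,0.003],[0,0,0],[0,0,0]], "rot": [[0,0,0],[0,0,0],[0,0,0]], "hand": [-1,-1,-1]}}

```text
clock: 10.72
position: [0.6173, 0.2109, 0.047]
ee_rot: [0.0, 0.666, 0.746, 0.0]
contact_force: [-3.3, -1.2, 8.0]
width: 0.0182
gripper_force: 90.0
```

Call:
{"name": "apply_moves", "arguments": {"xyz": [[0,0,0],[0,0,0],[0,0,0],[0,0,0],[0,0,0],[0,0,0],[0,0,0]], "rot": [[0,0,0],[0,0,0],[0,0,0],[0,0,0],[0,0,0],[0,0,0],[0,0,0]], "hand": [-0.4,-0.3,0,0.5,1,1,1]}}

```text
clock: 11.6
position: [0.6172, 0.211, 0.0453]
ee_rot: [0.0, 0.666, 0.746, 0.0]
contact_force: [-0.4, -0.2, -0.5]
width: 0.0853
gripper_force: 0.0
```

Call:
{"name": "apply_moves", "arguments": {"xyz": [[0,0,-0.05],[0,0,-0.1],[0,0,-0.15],[0,0,-0.15],[0,0,-0.1],[0,0,0]], "rot": [[0,0,0],[0,0,0],[0,0,0],[0,0,0],[0,0,0],[0,0,0]], "hand": [1,1,1,1,1,1]}}

```text
clock: 12.35
position: [0.619, 0.2114, 0.2148]
ee_rot: [0.002, 0.666, 0.746, 0.003]
contact_force: [0.1, -0.1, -0.1]
width: 0.0857
gripper_force: 0.0
```

```bash
python3 go.py .4477 .1758 .1 -4.4
```

```text
clk 12.35 pos [0.619  0.2114 0.2148] head 6.52 tilt z [ 0.0078  0.0019 -1.    ] F [ 0.1 -0.1 -0.1] w 0.0857 q [0.22 0.4  1.36 0.   1.38 0.11]
shift/0.3 [-0.0534 -0.5837  0.3778] turn/60 0.182
```

Call:
{"name": "apply_moves", "arguments": {"xyz": [[0,0,0],[0,0,0],[-0.035,-0.14,0],[-0.038,-0.14,0],[-0.038,-0.14,0],[-0.038,-0.14,0],[0,0,0],[0,0,0]], "rot": [[0,0,0.091],[0,0,0.091],[0,0,0],[0,0,0],[0,0,0],[0,0,0],[0,0,0],[0,0,0]], "hand": [1,1,1,1,1,1,1,1]}}

```text
clock: 13.35
position: [0.4466, 0.1793, 0.2102]
ee_rot: [0.0, 0.734, 0.679, 0.0]
contact_force: [-0.5, 0.5, 0.9]
width: 0.0854
gripper_force: 0.0
```

```bash
python3 go.py .4480 .1798 .003 -4.4
python3 - <<'E'
from rig import get_image
from h import *
T=get_image("top")["pixels"][:,:,::-1]; S=get_image("scene")["pixels"][:,:,::-1]
cr=(.6177,.2073,np.radians(6.5)); s=box(-47,50,30,60,42,72)+box(-13,13,-136,-108,42,72)
cv2.imwrite("pics/ov4.png",np.hstack([cell(np.ascontiguousarray(T),"t",cr,s,(222,170),4.7,84,84),cell(np.ascontiguousarray(S),"s",cr,s,(368,215),4.7,84,84)]))
E
```

```text
clk 13.35 pos [0.4466 0.1793 0.2102] head -4.4 tilt z [ 7.e-04  2.e-04 -1.e+00] F [-0.5  0.5  0.9] w 0.0854 q [0.24 0.15 1.73 0.   1.26 0.31]
shift/0.3 [0.0019 0.0042 0.6906] turn/60 -0.0
```

View pics/ov4.png

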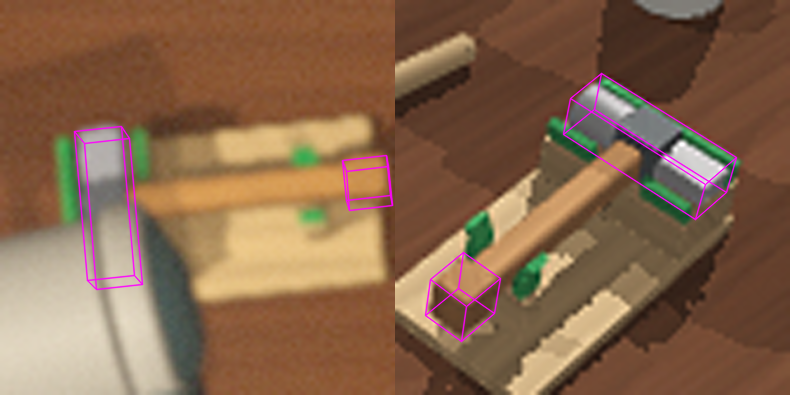

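The hammer is seated: its head lies between the ribs at (105,200) in the top crop and its handle in the fork at (305,185). Next is the stick.

Call:
{"name": "apply_moves", "arguments": {"xyz": [[0.002,0.004,0.15],[0,0,0.17],[0,0,0.17],[0,0,0.12],[0,0,0.05],[0,0,0.03],[0,0,0],[0,0,0]], "rot": [[0,0,0],[0,0,0],[0,0,0],[0,0,0],[0,0,0],[0,0,0],[0,0,0],[0,0,0]], "hand": [1,1,1,1,1,1,1,1]}}

```text
clock: 14.45
position: [0.4484, 0.18, 0.0039]
ee_rot: [0.0, 0.734, 0.679, 0.001]
contact_force: [0.1, -0.2, 0.5]
width: 0.0858
gripper_force: 0.0
```

Call:
{"name": "apply_moves", "arguments": {"xyz": [[0,0,0],[0,0,0],[0,0,0],[0,0,0],[0,0,0],[0,0,0],[0,0,0],[0,0,0]], "rot": [[0,0,0],[0,0,0],[0,0,0],[0,0,0],[0,0,0],[0,0,0],[0,0,0],[0,0,0]], "hand": [-1,-1,-1,-1,-1,-1,-1,-1], "force": 120}}

```text
clock: 15.45
position: [0.4476, 0.1798, 0.004]
ee_rot: [0.0, 0.734, 0.679, 0.0]
contact_force: [-1.2, 0.2, 5.9]
width: 0.0173
gripper_force: 117.9
```

```bash
python3 go.py .4480 .1798 .003 -4.4
```

```text
clk 15.45 pos [0.4476 0.1798 0.004 ] head -4.4 tilt z [ 5.e-04  2.e-04 -1.e+00] F [-1.2  0.2  5.9] w 0.0173 q [0.24 0.39 2.01 0.   0.74 0.31]
shift/0.3 [0.     0.0012 0.0032] turn/60 -0.0001
```

Call:
{"name": "apply_moves", "arguments": {"xyz": [[0,0,-0.03],[0,0,-0.1],[0,0,-0.15],[0,0,-0.15],[0,0,-0.1],[0,0,-0.03],[0,0,0]], "rot": [[0,0,0],[0,0,0],[0,0,0],[0,0,0],[0,0,-0.13],[0,0,-0.131],[0,0,0]], "hand": [-1,-1,-1,-1,-1,-1,-1]}}

```text
clock: 16.32
position: [0.4478, 0.1799, 0.1723]
ee_rot: [0.001, 0.635, 0.773, 0.001]
contact_force: [0.2, -0.2, -1.2]
width: 0.017
gripper_force: 117.6
```

```bash
python3 -c "
import math;c=math.radians(11.3);print(.6463-math.sin(c)*.004,-.17+math.cos(c)*.004)"
python3 go.py .6455 -.1661 .16 11.3
```

```text
0.64551621542303 -0.16607754136581357
clk 16.32 pos [0.4478 0.1799 0.1723] head 11.17 tilt z [ 2.1e-03  6.0e-04 -1.0e+00] F [ 0.2 -0.2 -1.2] w 0.017 q [0.24 0.18 1.79 0.   1.17 0.04]
shift/0.3 [-1.259   0.4231  0.0418] turn/60 -0.0022
```

Call:
{"name": "apply_moves", "arguments": {"xyz": [[-0.09,0.03,0],[-0.17,0.057,0],[-0.18,0.06,0],[-0.18,0.06,0],[-0.18,0.06,0],[-0.18,0.06,0],[-0.17,0.057,0],[-0.1,0.036,0]], "rot": [[0,0,-0.002],[0,0,0],[0,0,0],[0,0,0],[0,0,0],[0,0,0],[0,0,0],[0,0,0]], "hand": [-1,-1,-1,-1,-1,-1,-1,-1]}}

```text
clock: 17.32
position: [0.6454, -0.1657, 0.1695]
ee_rot: [-0.001, 0.635, 0.772, -0.0]
contact_force: [-0.2, 0.8, -0.7]
width: 0.0169
gripper_force: 117.6
```

Call:
{"name": "apply_moves", "arguments": {"xyz": [[0,0,0],[0,0,0],[0,0,0]], "rot": [[0,0,0],[0,0,0],[0,0,0]], "hand": [-1,-1,-1]}}

```text
clock: 17.7
position: [0.6441, -0.1617, 0.171]
ee_rot: [-0.001, 0.633, 0.774, -0.0]
contact_force: [0.0, 0.3, -1.6]
width: 0.0173
gripper_force: 117.7
```

```bash
python3 go.py .6455 -.1661 .12 11.3
```

```text
clk 17.7 pos [ 0.6441 -0.1617  0.171 ] head 11.4 tilt z [-1.2e-03  8.0e-04 -1.0e+00] F [ 0.   0.3 -1.6] w 0.0173 q [-0.35  0.44  1.39  0.    1.3  -0.55]
shift/0.3 [-0.0153  0.0017  0.1701] turn/60 0.0017
```

Call:
{"name": "apply_moves", "arguments": {"xyz": [[-0.015,0.002,0.08],[0,0,0.08],[0,0,0.05],[0,0,0],[0,0,0],[0,0,0]], "rot": [[0,0,0],[0,0,0],[0,0,0],[0,0,0],[0,0,0],[0,0,0]], "hand": [-1,-1,-1,-1,-1,-1]}}

```text
clock: 18.45
position: [0.6471, -0.1675, 0.1095]
ee_rot: [0.001, 0.633, 0.774, 0.0]
contact_force: [-0.7, -0.0, -2.2]
width: 0.0169
gripper_force: 117.7
```

```bash
python3 go.py .6455 -.1661 .054 11.3
python3 - <<'E'
from rig import get_image,status
from h import *
T=np.ascontiguousarray(get_image("top")["pixels"][:,:,::-1]); S=np.ascontiguousarray(get_image("scene")["pixels"][:,:,::-1])
p=status.get_state()["position"];c=np.radians(11.3);z=(p[2]-.004)*1e3
cl=(p[0]+np.sin(c)*.004,p[1]-np.cos(c)*.004,c); s=box(-10,10,-90,90,z,z+20)
cv2.imwrite("pics/ov5.png",np.hstack([cell(T,"t",cl,s,(343,160),4.7,84,84),cell(S,"s",cl,s,(265,285),4.7,84,84)]))
E
```

```text
clk 18.45 pos [ 0.6471 -0.1675  0.1095] head 11.38 tilt z [ 2.1e-03 -7.0e-04 -1.0e+00] F [-0.7 -0.  -2.2] w 0.0169 q [-0.36  0.49  1.47  0.    1.17 -0.56]
shift/0.3 [ 0.0059 -0.0047  0.185 ] turn/60 0.0014
```

View pics/ov5.png

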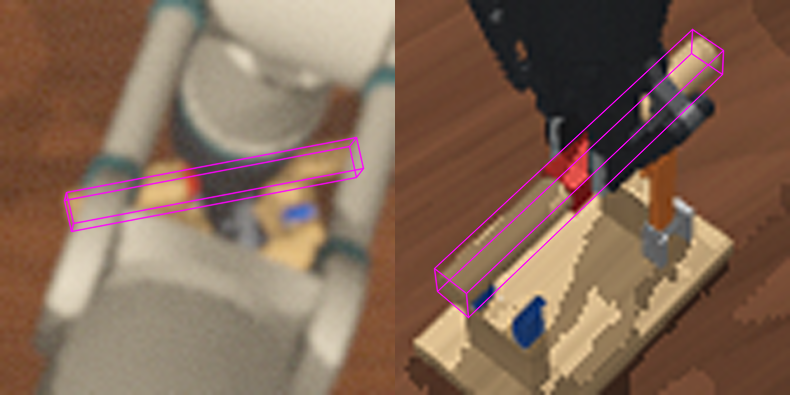

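Call:
{"name": "apply_moves", "arguments": {"xyz": [[0.005,-0.004,0.02],[0,0,0.02],[0,0,0.02],[0,0,0.01],[0,0,0],[0,0,0],[0,0,0]], "rot": [[0,0,0.001],[0,0,0],[0,0,0],[0,0,0],[0,0,0],[0,0,0],[0,0,0]], "hand": [-1,-1,-1,-1,-1,-1,-1]}}

```text
clock: 19.42
position: [0.6451, -0.1662, 0.0875]
ee_rot: [0.0, 0.634, 0.773, 0.0]
contact_force: [-1.0, -0.2, -0.9]
width: 0.0168
gripper_force: 117.7
```

```bash
python3 go.py .6455 -.1661 .054 11.3
```

```text
clk 19.43 pos [ 0.6451 -0.1662  0.0875] head 11.32 tilt z [ 5.e-04 -1.e-04 -1.e+00] F [-1.  -0.2 -0.9] w 0.0168 q [-0.36  0.51  1.5   0.    1.13 -0.55]
shift/0.3 [0.     0.0012 0.1118] turn/60 0.0003
```

Call:
{"name": "apply_moves", "arguments": {"xyz": [[0,0.001,0.015],[0,0,0.015],[0,0,0.015],[0,0,0.01],[0,0,0.01],[0,0,0]], "rot": [[0,0,0],[0,0,0],[0,0,0],[0,0,0],[0,0,0],[0,0,0]], "hand": [-1,-1,-1,-1,-1,-1]}}

```text
clock: 20.18
position: [0.6441, -0.1661, 0.0672]
ee_rot: [-0.001, 0.634, 0.773, -0.001]
contact_force: [-4.2, -1.6, 1.5]
width: 0.0169
gripper_force: 118.2
```

```bash
python3 go.py .6455 -.1661 .054 11.3; python3 -c "
from rig import status;print(status.get_state()['moment'])"
```

```text
clk 20.18 pos [ 0.6441 -0.1661  0.0672] head 11.34 tilt z [-2.4e-03  1.0e-04 -1.0e+00] F [-4.2 -1.6  1.5] w 0.0169 q [-0.36  0.53  1.53 -0.    1.09 -0.55]
shift/0.3 [-0.0008  0.0047  0.0439] turn/60 0.0006
[-0.09796501  0.65643051  0.18760366]
```

Call:
{"name": "apply_moves", "arguments": {"xyz": [[0,0.003,0.01],[0,0,0.01],[0,0,0.01],[0,0,0.01],[0,0,0]], "rot": [[0,0,0],[0,0,0],[0,0,0],[0,0,0],[0,0,0]], "hand": [-1,-1,-1,-1,-1]}}

```text
clock: 20.8
position: [0.6461, -0.1657, 0.0552]
ee_rot: [-0.0, 0.634, 0.773, 0.0]
contact_force: [-3.1, -0.2, -3.1]
width: 0.0167
gripper_force: 117.6
```

```bash
python3 go.py .6455 -.1661 .054 11.3; python3 -c "
from rig import status;print(status.get_state()['moment'])"
```

```text
clk 20.8 pos [ 0.6461 -0.1657  0.0552] head 11.31 tilt z [-4.e-04  5.e-04 -1.e+00] F [-3.1 -0.2 -3.1] w 0.0167 q [-0.36  0.54  1.54  0.    1.07 -0.55]
shift/0.3 [-0.0009 -0.0022  0.0039] turn/60 0.0002
[-0.13981038  0.48676821  0.14027412]
```

Call:
{"name": "apply_moves", "arguments": {"xyz": [[0,-0.002,0.004],[0,0,0.003],[0,0,0],[0,0,0]], "rot": [[0,0,0],[0,0,0],[0,0,0],[0,0,0]], "hand": [-1,-1,-1,-1]}}

```text
clock: 21.3
position: [0.6461, -0.166, 0.054]
ee_rot: [0.001, 0.634, 0.773, 0.0]
contact_force: [-2.0, -0.3, 0.1]
width: 0.017
gripper_force: 117.8
```

```bash
python3 go.py .6455 -.1661 .054 11.3; python3 -c "
from rig import status;print(status.get_state()['moment'])"
```

```text
clk 21.3 pos [ 0.6461 -0.166   0.054 ] head 11.31 tilt z [ 0.0013 -0.     -1.    ] F [-2.  -0.3  0.1] w 0.017 q [-0.36  0.54  1.54  0.    1.06 -0.55]
shift/0.3 [ 0.     -0.002   0.0001] turn/60 0.0002
[0.12782406 0.19771832 0.02929047]
```

Call:
{"name": "apply_moves", "arguments": {"xyz": [[0,-0.001,0.004],[0,0,0],[0,0,0.004],[0,0,0],[0,0,0]], "rot": [[0,0,0],[0,0,0],[0,0,0],[0,0,0],[0,0,0]], "hand": [-1,-1,-1,-1,-1]}}

```text
clock: 21.92
position: [0.6461, -0.166, 0.0539]
ee_rot: [0.001, 0.634, 0.773, 0.001]
contact_force: [-3.5, 2.1, 10.0]
width: 0.0171
gripper_force: 119.5
```

```bash
python3 go.py .6455 -.1661 .054 11.3; python3 -c "
from rig import status;print(status.get_state()['moment'])"
```

```text
clk 21.93 pos [ 0.6461 -0.166   0.0539] head 11.32 tilt z [ 2.8e-03 -5.0e-04 -1.0e+00] F [-3.5  2.1 10. ] w 0.0171 q [-0.36  0.54  1.54  0.    1.06 -0.55]
shift/0.3 [ 0.0001 -0.002  -0.0005] turn/60 0.0003
[0.34538781 0.64824037 0.07822802]
```

Call:
{"name": "apply_moves", "arguments": {"xyz": [[0,0,0],[0,0,0],[0,0,0],[0,0,0],[0,0,0],[0,0,0],[0,0,0]], "rot": [[0,0,0],[0,0,0],[0,0,0],[0,0,0],[0,0,0],[0,0,0],[0,0,0]], "hand": [-0.4,-0.3,0,0.5,1,1,1]}}

```text
clock: 22.8
position: [0.6453, -0.1661, 0.0513]
ee_rot: [0.0, 0.634, 0.773, 0.0]
contact_force: [-0.5, -0.8, 0.1]
width: 0.0856
gripper_force: 0.0
```

Call:
{"name": "apply_moves", "arguments": {"xyz": [[0,0,-0.05],[0,0,-0.1],[0,0,-0.17],[0,0,-0.17],[0,-0.1,-0.1],[0,-0.18,0],[0,-0.18,0],[0,-0.18,0]], "rot": [[0,0,0],[0,0,0],[0,0,0],[0,0,0],[0,0,0],[0,0,0],[0,0,0],[0,0,0]], "hand": [1,1,1,1,1,1,1,1]}}

```text
clock: 23.8
position: [0.4555, -0.204, 0.2296]
ee_rot: [0.001, 0.634, 0.774, -0.0]
contact_force: [0.8, -1.0, -0.0]
width: 0.0855
gripper_force: 0.0
```

```bash
python3 - <<'E'
from rig import get_image,status
from h import *
T=np.ascontiguousarray(get_image("top")["pixels"][:,:,::-1]); S=np.ascontiguousarray(get_image("scene")["pixels"][:,:,::-1])
cv2.imwrite("pics/top9.png",T);cv2.imwrite("pics/scene9.png",S)
cl=(.6463,-.17,np.radians(11.3)); s=box(-10,10,-90,90,50,70)
cr=(.6177,.2073,np.radians(6.5))
a=np.hstack([cell(T,"t",cl,[],(343,160),4.5,88,66),cell(S,"s",cl,[],(265,292),4.5,88,66)])
b=np.hstack([cell(T,"t",cl,s,(343,160),4.5,88,66),cell(S,"s",cl,s,(265,292),4.5,88,66)])
cv2.imwrite("pics/ov6.png",np.vstack([a,b])); print(status.get_state()["position"],status.get_state()["clock"])
E
```

```text
[ 0.45178695 -0.20344737  0.22950283] 23.9
```

View pics/ov6.png

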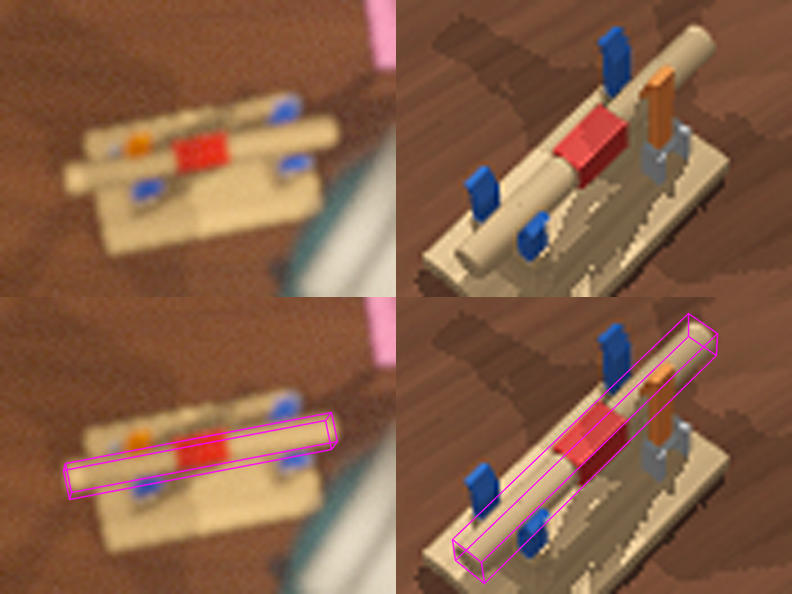

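The stick lies in both forks, with its red grip at (202,152) in the top crop and the ends matching the seated model to about 1 px. I'll check the jaw against its rest pixels, then hand in.

```bash
python3 - <<'E'
from h import *
from rig import status
for n,(x0,y0,x1,y1) in(("top",(320,150,342,172)),("scene",(272,265,292,312))):
  for k in "09":
    hsv=cv2.cvtColor(cv2.imread(f"pics/{n}{k}.png"),cv2.COLOR_BGR2HSV)[y0:y1,x0:x1]
    m=(hsv[...,0]>7)&(hsv[...,0]<14)&(hsv[...,1]>190); p=np.argwhere(m); print(n,k,len(p),p.min(0),p.max(0),p[p[:,0]<p[:,0].min()+5].mean(0).round(2))
# stick z/level check via scene: end-centres
cl=(.6463,-.17,np.radians(11.3))
for y in(-90,90): print(cams["s"](world(cl,np.array([0,y,60])/1e3)).round(1))
print(status.get_state()["qd"].round(3))
E
```

```text
Traceback (most recent call last):
ValueError: zero-size array to reduction operation minimum which has no identity
```

Call:
{"name": "apply_moves", "arguments": {"xyz": [[0,0,0],[0,0,0],[0,0,0],[0,0,0]], "rot": [[0,0,0],[0,0,0],[0,0,0],[0,0,0]], "hand": [1,1,1,1]}}

```text
clock: 24.4
position: [0.4576, -0.2036, 0.228]
ee_rot: [-0.0, 0.634, 0.774, 0.0]
contact_force: [0.3, 0.5, -0.2]
width: 0.0856
gripper_force: 0.0
```

```bash
python3 - <<'E'
from h import *
for n,(x0,y0,x1,y1) in(("top",(320,150,342,172)),("scene",(272,262,292,312))):
  for k in "09":
    hsv=cv2.cvtColor(cv2.imread(f"pics/{n}{k}.png"),cv2.COLOR_BGR2HSV)[y0:y1,x0:x1].astype(int)
    m=(hsv[...,0]>6)&(hsv[...,0]<19)&(hsv[...,1]>(190 if n=="scene" else 165))&(hsv[...,2]>(110 if n=="scene" else 170)); p=np.argwhere(m)
    if len(p): print(n,k,len(p),p.min(0),p.max(0),p[p[:,0]<p[:,0].min()+5].mean(0).round(2))
E
```

```text
top 0 27 [7 7] [11 12] [9.07 9.41]
top 9 33 [6 7] [14 18] [ 8.46 10.27]
scene 0 58 [14  4] [29  9] [16.56  7.11]
scene 9 59 [14  4] [29  9] [16.53  7.05]
```

The jaw's pixels in the scene view match its rest position, so it has closed over the stick.

```bash
python3 -c "
from rig import job;print(job.sign_off())"
```

```text
the job is handed in; nothing more can be done
None
```

I put the hammer in its cradle, then pressed the stick into its clip with the jaw closed over it, and handed the job in at about 24 s of the 58 s; no verdict came back.

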